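# Close the sample case: flap first, then cover

### The arm

A 6-joint arm with a two-finger parallel gripper is mounted at the origin on the work surface. World frame = base frame: x ahead of the robot, y to its left, z up, the work surface at z = 0. Lengths are in m, angles in rad, forces in N, time in s.
With the tool pointing down it reaches from about 0.225 to 0.875 m from the base axis. Payload 3.4 kg.
Tool frame: the origin (TCP) lies between the finger pads; the fingertips stand 17 mm ahead of it and the grasp point (between the pads) lies 2 mm behind it; y points along the fingers, z is the direction in which the jaws open and shut, and the axes are right-handed (so a half turn about y gives the same grasp; the last joint's range is limited). The gripper opens to 85 mm and grips with 20 to 120 N. Pads are 22 mm wide; open, the fingers measure 114 mm over their backs; the gripper's body (76 mm by 85 mm) begins 54 mm behind the grasp point. The pads swing forward as they close: fully open they stand 13 mm farther back than shut.
Start: joints at [-1.257, 0.276, 1.505, -0, 1.361, -0.121], TCP at [0.242, -0.522, 0.248] pointing down, gripper open.
Joint ranges: [-2.89, 2.89], [-0.75, 2.08], [0.22, 2.7], [-1.18, 4.32], [0.11, 2.71], [-2.7, 2.7]. Speed limits (rad/s): [2.57, 2.57, 3.14, 3.14, 3.14, 3.14].

### API

Orientations are given as a unit quaternion [w, x, y, z].
In Python, from rig import manip, get_image, camera_model, sign_off, spot_in, silhouettes, spot_point gives the robot as it stands.
- The arm moves only by the tool jog_arm, never from a script. Its argument "targets" is a list of rows, each a list of 3 entries, a list of its own where there are three numbers: the finger opening in m, from 0 to 0.0854, then the shift along the world's x, y, z in m, then the turn about the world's z in rad. In form: [[claw, [x, y, z], spin], ...]. A call has 1 to 10 rows; each row shifts and turns the commanded pose from where the row before left it; what a row does not reach is not made up. A row lasts 1/8 s, in which the tool goes at most 62.5 mm and 10.7 degrees, less where a joint would pass 70% of its speed; a pose out of reach is approached as far as the arm can. A call with a gripper value outside its range is refused whole. The fingers move at their own pace and stop on an object; "force" is the grip in N (left out, the last holds). Time passes only in rows, so rows that do not move let the fingers close. It gives the time, the measured TCP pose, the force and the opening at its end, in the units of the state.
- manip.get_state(): the state, without advancing time (a new reading comes with each control period).
- get_image(name): name is "side" or "top" or "wrist"; returns (picture, depth): 480x640x3 uint8, red, green, blue; 480x640 float32, m along the optical axis (not along the pixel's ray), 0 where there is no reading.
- camera_model(name): a dict with "mtx" (3x3 intrinsics, pixels), "world_from_camera" (4x4, takes a point from camera to world coordinates). Camera axes: x right, y up, looking along -z (the intrinsics and any distortion apply to the point x, -y, -z); pixel columns grow to the right and rows downward; lengths in m; the calibration is good to about 2 mm. The wrist camera is an equidistant fisheye: a pixel r from the principal point sees the ray r / f radians off the axis. A picture is of the moment at which its call begins: read the wrist's pose just before it. camera_model takes no time and is no camera call; for the wrist camera it gives the pose at the moment of the call.
- sign_off(): hands the job in, once; it reports no verdict.
Trained networks look in the newest picture that a camera, given by its name, has taken for a name from the list of things; names that differ only in an ending like _2 or _b are one class to them, and where a whole thing is asked for, a point or a joint stands for the part that bears it (a point fixed in the world has none). Each returns a list of dicts, best first, with "score" (0 to 1); they miss things now and then, are a little off and sometimes report something else, mostly with a low value. They report only what shows in the picture. A call takes as long as a camera call.
- spot_in(name, camera): "position" ([column, row] in pixels, amid what is visible of it).
- silhouettes(name, camera): "mask" (480x640 bool, what is visible of it) and "position" ([column, row] in pixels, amid what is visible of it).
- spot_point(name, camera): "position" ([column, row] in pixels: a listed point, or the origin of a listed thing).
The state is a dict: "clock": time; "qpos": joint angles; "qd": joint speeds; "effort": joint torques, N m; "position": TCP position; "ee_rot": TCP orientation; "contact_force": force on the tool from outside, world axes, zero at the start; "moment": the same for the moment, N m; "width": finger opening in m.
Only numpy, scipy, OpenCV 4.12 (cv2) and the standard library are available. Lean on these libraries where they do the work, as an engineer would, in place of code of your own. Each camera call takes 0.05 s, during which the arm holds its last target.

### The job

Close the sample case: first push the upright white hold-down flap fully down over the vials while the grey cover still stands open, then push the cover over until it is fully shut. Do it by touch only, with the fingertips or the outside of the fingers: grip and lift nothing, leave the vials in their compartments, do not shove the case along the bench, and leave the other things on the bench where they are. Finish with the arm clear.

Things in the scene. Friction and masses are not known exactly. Their poses are not given: they have to be found in the camera images.
- case: grey sample case standing loose on the bench, 2.6 kg, 200 mm along its own x, 180 mm along its own y, 75 mm tall, walls 6 mm; origin at the centre of its underside, z up. Seen along its +x, the cover is hinged on the left (+y) rim and the flap inside the right (-y) wall. It may be turned up to about 26 degrees on the bench.
- cover (a joint): angle (rad) of the grey hinged cover: 0 fully shut and lying on the rim, grows as it opens, stop at 1.9; it starts standing up at 1.6 to 1.85. Panel 206 mm wide (case x), reaching 187 mm from its hinge line, 8 mm thick, 0.2 kg. The hinge is stiff (about 0.26 N m of friction), so the cover stays wherever it is left and must be pushed all the way down.
- flap (a joint): angle (rad) of the white hold-down flap: 0 folded fully down, level over the vials, grows as it stands up, stop at 1.75; it starts at 1.35 to 1.65. Panel 165 mm wide (case x), reaching 110 mm from its hinge line, 4 mm thick, 60 g. Its hinge has about 0.07 N m of friction: it stays wherever it is left. Flap and cover do not touch each other.
- cover_hinge (a point): middle of the cover's hinge line, at (0, 90, 75.5) mm in the case's frame; the line runs along case x. The shut cover reaches from here towards case -y, its underside at this height. Its axes turn with the cover and match the case's when shut.
- cover_edge (a point): on the cover's outer face (the face that is on top when shut), mid-width, 180 mm from the hinge line and 8 mm off the hinge plane. Its axes turn with the cover: z is the outward normal of the outer face, -y points away from the hinge.
- flap_hinge (a point): middle of the flap's hinge line, at (0, -80, 66) mm in the case's frame; the line runs along case x and lies in the middle of the flap's thickness. The folded flap reaches from here towards case +y. Its axes turn with the flap.
- flap_edge (a point): middle of the flap's free edge, 110 mm from the hinge line, on the face that is on top when folded down (2 mm off the hinge plane). Its axes turn with the flap: z is the outward normal of that face, y points away from the hinge.
- vial0: loose capped glass vial, 24 mm across, 48 mm tall, standing in a compartment of the case on its floor 6 mm up (top 54 mm above the bench); origin at the centre of its underside. Leave it in its compartment.
- vial1: loose capped glass vial, 24 mm across, 48 mm tall, standing in a compartment of the case on its floor 6 mm up (top 54 mm above the bench); origin at the centre of its underside. Leave it in its compartment.
- vial2: loose capped glass vial, 24 mm across, 48 mm tall, standing in a compartment of the case on its floor 6 mm up (top 54 mm above the bench); origin at the centre of its underside. Leave it in its compartment.
- vial3: loose capped glass vial, 24 mm across, 48 mm tall, standing in a compartment of the case on its floor 6 mm up (top 54 mm above the bench); origin at the centre of its underside. Leave it in its compartment.
- spare_vial: loose brown glass vial, 26 mm across, 55 mm tall, standing in front of the case; origin at the centre of its underside. Leave it alone.
- beaker: loose glass beaker, 60 mm across, 65 mm tall, standing beside the case on the flap's side; origin at the centre of its underside. Leave it alone.
- tube_rack: loose low tube rack, 140 x 70 mm, 35 mm tall (tubes to 49 mm), beside the case on the cover's side; origin at the centre of its underside. Leave it alone.
- pen: loose marker pen, 130 mm long, 14 mm tall, lying beyond the case; origin under its middle. Leave it alone.
- reagent: loose brown bottle, 64 mm across, 130 mm tall; origin at the centre of its underside. Leave it alone.
- tip_box: loose open pipette-tip box, 120 x 85 mm, 51 mm tall; origin at the centre of its underside. Leave it alone.
- wash_jar: loose white jar, 70 mm across, 80 mm tall; origin at the centre of its underside. Leave it alone.

How it is judged:
By the outcome, as a careful person would: the job done as asked, in the order asked, and still so for the second after the job is handed in, with the robot touching nothing.
It also fails if it takes over 48 s, if anything falls off the work surface, if the arm or the gripper's body presses on something with over 40 N, if the wrist force passes 120 N, or if a joint passes its speed limit or range.

## Working session

There is one attempt and no reset: what is moved stays moved. The work goes in short steps, Python scripts to look and compute and a tool call to move; the robot and the scene stay as the last step left them, time stands still between calls to the robot, and variables do not carry over. Pictures are saved under pics/ and viewed, and the job is handed in when it is done.

Besides the shell and the picture viewer there is one more tool, called after "Call:" as name(argument=value, ...), one argument or row to a line, values as JSON. jog_arm: Moves the arm, as the interface text tells. Its arguments: {"type":"object","properties":{"targets":{"type":"array","items":{"type":"array"}},"force":{"type":"number"}},"required":["targets"]}

```bash
mkdir -p pics; ls
cat > h.py <<'E'
import numpy as np, cv2
from rig import manip, get_image, camera_model, sign_off, spot_in, silhouettes, spot_point
def save(n,f):
    im,d=get_image(n); cv2.imwrite('pics/'+f,im[:,:,::-1]); return im,d
def to_world(n,u,v,z):
    m=camera_model(n);K=np.array(m['mtx']);T=np.array(m['world_from_camera'])
    p=np.array([(u-K[0,2])/K[0,0]*z,-(v-K[1,2])/K[1,1]*z,-z+0*u],float)
    return T[:3,:3]@p.reshape(3,-1)+T[:3,3:4]
def cloud(n,d,mask=None):
    mk=d>0
    if mask is not None: mk&=mask
    v,u=np.nonzero(mk); return to_world(n,u.astype(float),v.astype(float),d[v,u].astype(float)).T,u,v
E
python3 - <<'E'
from h import *
for n in('side','top'):
    im,d=save(n,n+'0.png'); np.save(n+'0.npy',d); print({k:np.round(v,3).tolist() if not isinstance(v,str) else v for k,v in camera_model(n).items()})
    for t in ['case','cover_hinge','cover_edge','flap_hinge','flap_edge','beaker','spare_vial','reagent','wash_jar','tip_box','tube_rack','pen']:
        r=spot_point(t,n)
        for q in r[:1]:
            u,v=q['position'];z=d[int(v),int(u)]
            print(n,t,round(q['score'],2),np.round([u,v]),np.round(to_world(n,u,v,z).ravel(),3))
print(manip.get_state())
E
```

```text
pics
{'mtx': [[480.232, 0.0, 326.73], [0.0, 480.232, 239.418], [0.0, 0.0, 1.0]], 'world_from_camera': [[-0.837, 0.394, -0.381, 0.191], [-0.547, -0.574, 0.609, 0.614], [0.021, 0.718, 0.695, 0.753], [0.0, 0.0, 0.0, 1.0]]}
side case 0.65 [326. 286.] [0.529 0.073 0.004]
side cover_hinge 0.92 [288. 283.] [0.539 0.182 0.113]
side cover_edge 0.9 [259. 224.] [0.594 0.181 0.221]
side flap_hinge 0.67 [360. 250.] [0.496 0.    0.068]
side flap_edge 0.92 [364. 213.] [0.49  0.01  0.175]
side beaker 0.93 [384. 246.] [0.431 0.036 0.143]
side reagent 0.75 [412. 167.] [ 0.556 -0.382  0.022]
side wash_jar 0.75 [455. 186.] [ 0.434 -0.368  0.024]
side tip_box 0.79 [190. 439.] [0.514 0.462 0.047]
side tube_rack 0.71 [320. 293.] [0.517 0.113 0.03 ]
side pen 0.6 [360. 253.] [0.493 0.005 0.064]
{'mtx': [[487.847, 0.0, 315.913], [0.0, 487.847, 248.9], [0.0, 0.0, 1.0]], 'world_from_camera': [[0.013, 0.997, -0.07, 0.486], [-1.0, 0.012, -0.014, 0.02], [-0.013, 0.07, 0.997, 1.156], [0.0, 0.0, 0.0, 1.0]]}
top cover_hinge 0.92 [259. 247.] [0.563 0.159 0.093]
top cover_edge 0.74 [231. 233.] [0.575 0.189 0.26 ]
top f
[... 429 characters left out ...]
 [ 0.643 -0.002  0.012]
{'clock': 1.3, 'qpos': array([-1.25695280e+00,  2.75945369e-01,  1.50491459e+00, -1.24146358e-06,
        1.36069401e+00, -1.20994800e-01]), 'qd': array([-2.82417970e-05,  9.91221742e-04, -1.04929751e-03,  1.14344794e-03,
        6.10275977e-04, -4.22643471e-04]), 'effort': array([ 3.39906228e-04, -4.16663826e+01, -2.46096951e+01, -1.89575035e-04,
        1.00708396e-04,  1.23621621e-05]), 'position': array([ 0.24223379, -0.52152045,  0.24829629]), 'ee_rot': array([-0.15253117,  0.15252939, -0.69044598,  0.6904733 ]), 'contact_force': array([ 0.05396388, -0.36551098,  0.07269738]), 'moment': array([ 0.01539305, -0.01339355, -0.04873033]), 'width': 0.08527659028645125}
```

View pics/side0.png

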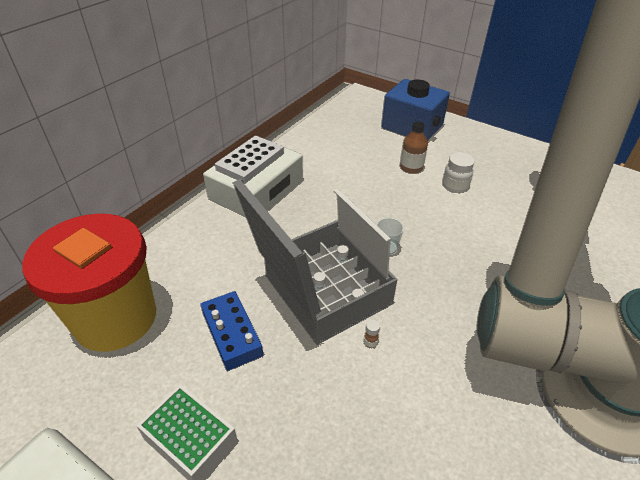

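View pics/top0.png

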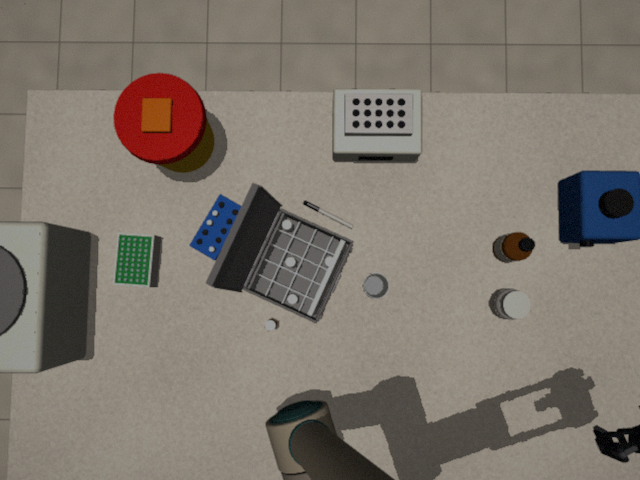

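The side view shows the cover standing at about (275,250), the flap at (362,235) and the beaker behind it at (390,237). In the top view the case is centred near (300,265), the beaker at (374,286), the spare vial at (270,324), the rack at (217,228) and the pen at (328,214). Next I fit the case pose.

```bash
cat > fit.py <<'E'
from h import *
from scipy.optimize import least_squares
def clouds(names=('side','top'),things=('case','cover_edge','flap_edge')):
    out={}
    for n in names:
        im,d=get_image(n)
        for t in things:
            r=silhouettes(t,n)
            if not r or r[0]['score']<.3: print('none',n,t); continue
            m=cv2.erode(r[0]['mask'].astype(np.uint8),np.ones((3,3)))>0
            out[n,t]=cloud(n,d,m)[0]; print(n,t,round(r[0]['score'],2),len(out[n,t]))
    return out
E
python3 - <<'E'
from fit import *
import pickle
C=clouds(); pickle.dump(C,open('c0.pkl','wb'))
for k,P in C.items():
    med=np.median(P,0);Q=P[np.linalg.norm(P-med,axis=1)<.25]
    for _ in range(6):
        c=Q.mean(0);w,s,vt=np.linalg.svd(Q-c,full_matrices=False);r=(P-c)@vt[2];Q=P[(abs(r)<.005)&(np.linalg.norm(P-med,axis=1)<.25)]
    n=vt[2]; print(k,len(Q),'c',np.round(c,3),'n',np.round(n,3),'yaw?',round(np.degrees(np.arctan2(n[0],n[1])),1),'min',np.round(np.percentile(Q,1,axis=0),3),'max',np.round(np.percentile(Q,99,axis=0),3))
E
```

```text
side case 0.91 11954
side cover_edge 0.79 3446
side flap_edge 0.83 1871
none top case
top cover_edge 0.78 3453
top flap_edge 0.83 511
('side', 'case') 848 c [0.517 0.109 0.11 ] n [-0.575 -0.508  0.641] yaw? -131.5 min [ 0.421 -0.038  0.004] max [0.644 0.219 0.26 ]
('side', 'cover_edge') 2671 c [0.551 0.193 0.192] n [ 0.39   0.905 -0.169] yaw? 23.3 min [0.47 0.14 0.09] max [0.656 0.234 0.26 ]
('side', 'flap_edge') 1861 c [0.486 0.013 0.129] n [ 0.4    0.909 -0.114] yaw? 23.7 min [ 0.418 -0.023  0.076] max [0.563 0.047 0.177]
('top', 'cover_edge') 3270 c [0.569 0.176 0.186] n [ 0.396  0.901 -0.176] yaw? 23.7 min [0.477 0.127 0.09 ] max [0.662 0.224 0.263]
('top', 'flap_edge') 506 c [0.498 0.01  0.162] n [ 0.395  0.906 -0.153] yaw? 23.6 min [ 0.426 -0.023  0.097] max [0.566 0.044 0.179]
```

Run:
```python
from h import *
import pickle
C=pickle.load(open('c0.pkl','rb'))
a=-np.radians(23.6);xc=np.array([np.cos(a),np.sin(a),0]);yc=np.array([-np.sin(a),np.cos(a),0])
for k,P in C.items():
    if k[1]=='case': continue
    u=P@xc;v=P@yc;z=P[:,2]
    p=np.percentile(u,[.5,2,98,99.5]);print(k,'u',np.round(p,4),'mid',round((p[0]+p[3])/2,4),'z',np.round(np.percentile(z,[.5,99.5]),3))
    A=np.polyfit(z,v,1); r=v-np.polyval(A,z); s=abs(r)<.006; A=np.polyfit(z[s],v[s],1); print(' v=',A, 'at .0755',np.polyval(A,.0755),'at .066',np.polyval(A,.066),'lean',np.arctan(A[0]))
d=np.load('top0.npy');P,_,_=cloud('top',d)
u=P@xc;v=P@yc;z=P[:,2]
s=(abs(z-.075)<.004)&(v>.17)&(v<.35)&(u>.3)&(u<.65)
print('rim',s.sum(),np.round(np.percentile(u[s],[1,99]),4),np.round(np.percentile(v[s],[1,99]),4))
for nm,c in dict(beaker=(.47,-.1),spare=(.40,.125)).items():
    t=(np.hypot(P[:,0]-c[0],P[:,1]-c[1])<.05)&(z>.045)&(z<.075);q=P[t]
    print(nm,q.min(0),q.max(0))
```

```text
('side', 'cover_edge') u [0.3444 0.3448 0.538  0.5429] mid 0.4436 z [0.088 0.261]
 v= [0.15999517 0.36567663] at .0755 0.3777562645404718 at .066 0.3762363104688238 lean 0.1586505482950068
('side', 'flap_edge') u [0.3661 0.3675 0.5222 0.5253] mid 0.4457 z [0.074 0.177]
 v= [0.11598474 0.19154037] at .0755 0.20029721853856172 at .066 0.1991953634993875 lean 0.11546880559883592
('top', 'cover_edge') u [0.3505 0.3521 0.5505 0.5526] mid 0.4515 z [0.088 0.263]
 v= [0.17556465 0.35659152] at .0755 0.36984665501168706 at .066 0.36817879079938304 lean 0.17379348912061696
('top', 'flap_edge') u [0.3721 0.375  0.5249 0.5278] mid 0.4499 z [0.094 0.18 ]
 v= [0.15456312 0.18316524] at .0755 0.19483475682831006 at .066 0.1933664071843306 lean 0.15334964213135968
rim 638 [0.3518 0.5513] [0.1898 0.3471]
beaker [ 0.45394642 -0.12649911  0.04510714] [ 0.51189318 -0.07047987  0.07065411]
spare [0.37894649 0.07945473 0.04507711] [0.44886385 0.14959872 0.07494681]
```

Fit result: yaw is −23.6° and the centre is about (0.524, 0.075). In case-aligned axes u is about 0.450 and v about 0.278, flap angle about 1.45 and cover angle about 1.74. Extents agree with the given sizes. I'll close the fingers on the way and approach the flap from behind, in the −y direction.

Call:
jog_arm(
  targets=[
    [0, [0.02, 0.043, 0], 0.072],
    [0, [0.02, 0.043, 0], 0.072],
    [0, [0.02, 0.043, 0], 0.072],
    [0, [0.02, 0.043, 0], 0.072],
    [0, [0.02, 0.043, 0], 0.072],
    [0, [0.02, 0.043, 0], 0.072],
    [0, [0.02, 0.043, 0], 0.072],
    [0, [0.02, 0.043, 0], 0.072],
    [0, [0.02, 0.043, 0], 0.072],
    [0, [0.02, 0.043, 0], 0.076],
  ],
  force=20,
)

```text
clock: 2.95
position: [0.4428, -0.0901, 0.2486]
ee_rot: [-0.388, 0.388, -0.591, 0.592]
contact_force: [1.4, -0.3, 0.2]
width: -0.0
```

```bash
cat >> h.py <<'E'
from scipy.spatial.transform import Rotation as R
A_=-np.radians(23.6);XC=np.array([np.cos(A_),np.sin(A_)]);YC=np.array([-np.sin(A_),np.cos(A_)])
def st():
    s=manip.get_state();p=s['position'];q=s['ee_rot'];M=R.from_quat([q[1],q[2],q[3],q[0]]).as_matrix()
    print('t',round(s['clock'],2),'p',np.round(p,4),'u',round(p[:2]@XC,4),'v',round(p[:2]@YC,4),'z',round(p[2],4),'jaw',np.round(M[:,2],3),'y',np.round(M[:,1],3),'F',np.round(s['contact_force'],2),'w',round(s['width'],4))
def go(u,v,z):
    p=manip.get_state()['position'];d=np.array([*(u*XC+v*YC),z])-p;print('delta',np.round(d,4))
E
python3 -c "
from h import *
st(); go(.45,.165,.175)
save('top','top1.png');save('side','side1.png')"
```

```text
t 2.95 p [ 0.4428 -0.0901  0.2486] u 0.4418 v 0.0947 z 0.2486 jaw [ 0.917 -0.398  0.001] y [ 0.001 -0.    -1.   ] F [ 1.44 -0.25  0.22] w -0.0
delta [ 0.0356  0.0612 -0.0736]
```

```bash
python3 -c "
import cv2,numpy as np
a=cv2.imread('pics/side1.png');b=cv2.imread('pics/top1.png')
cv2.imwrite('pics/m1.png',np.hstack([a[130:400,200:470],b[130:400,200:470]]))"
```

```text
(no output)
```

View pics/m1.png

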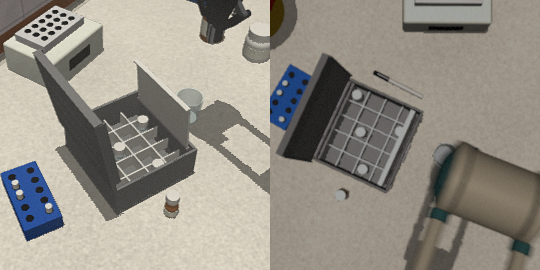

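The side crop shows the gripper shut and above the bench behind the flap (about (215,20) in the crop). The case, vials and beaker are untouched.

Call:
jog_arm(
  targets=[
    [0, [0.018, 0.03, 0], 0],
    [0, [0.018, 0.031, 0], 0],
    [0, [0, 0, -0.035], 0],
    [0, [0, 0, -0.039], 0],
    [0, [0, 0, 0], 0],
    [0, [0, 0, 0], 0],
  ],
)

```text
clock: 3.8
position: [0.479, -0.0312, 0.1755]
ee_rot: [-0.387, 0.386, -0.591, 0.592]
contact_force: [0.2, -0.5, 0.0]
width: -0.0002
```

```bash
python3 -c "
from h import *
st(); d=save('side','side2.png')
import cv2
a=cv2.imread('pics/side2.png');cv2.imwrite('pics/m2.png',cv2.resize(a[130:330,220:460],None,fx=3,fy=3))"
```

```text
t 3.8 p [ 0.479  -0.0312  0.1755] u 0.4515 v 0.1632 z 0.1755 jaw [ 0.916 -0.401  0.002] y [ 0.002 -0.001 -1.   ] F [ 0.18 -0.53  0.04] w -0.0002
```

View pics/m2.png

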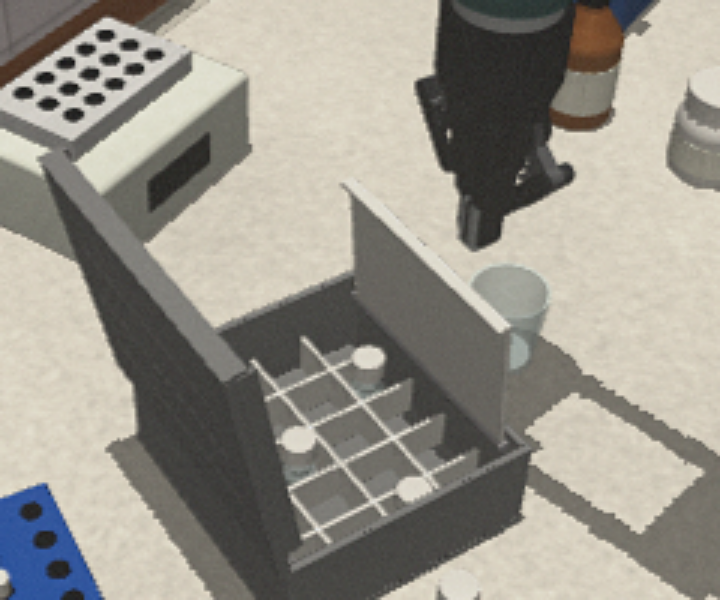

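The closed fingers sit just behind the flap, with the tip at about (480,240) in the zoomed view, clear of flap and beaker. Next I work out the push arc.

```bash
python3 -c "
from h import *
p=manip.get_state()['position'].copy();u=.45;r=.085
for i,f in enumerate(np.linspace(1.4,0.0,18)):
    v=.198+r*np.cos(f)-.002*np.sin(f)-.011;z=.066+r*np.sin(f)+.002*np.cos(f)+.017
    t=np.array([*(u*XC+v*YC),z]);print(i,round(f,2),np.round(t-p,4),round(v,4),round(z,4));p=np.round(p+np.round(t-p,4),4)
"
```

```text
0 1.4 [ 0.0128  0.0339 -0.0089] 0.1995 0.1671
1 1.32 [ 0.0028  0.0063 -0.0013] 0.2064 0.1658
2 1.24 [ 0.0027  0.0062 -0.0019] 0.2131 0.1639
3 1.15 [ 0.0026  0.006  -0.0024] 0.2197 0.1615
4 1.07 [ 0.0025  0.0059 -0.003 ] 0.226 0.1585
5 0.99 [ 0.0025  0.0055 -0.0034] 0.2321 0.1551
6 0.91 [ 0.0023  0.0053 -0.004 ] 0.2379 0.1511
7 0.82 [ 0.0022  0.005  -0.0044] 0.2433 0.1467
8 0.74 [ 0.002   0.0046 -0.0048] 0.2484 0.1419
9 0.66 [ 0.0018  0.0043 -0.0053] 0.253 0.1366
10 0.58 [ 0.0017  0.0038 -0.0056] 0.2572 0.131
11 0.49 [ 0.0015  0.0034 -0.0059] 0.2609 0.1251
12 0.41 [ 0.0013  0.0029 -0.0062] 0.2641 0.1189
13 0.33 [ 0.0011  0.0025 -0.0065] 0.2668 0.1124
14 0.25 [ 0.0008  0.002  -0.0067] 0.2689 0.1057
15 0.16 [ 0.0007  0.0014 -0.0068] 0.2705 0.0989
16 0.08 [ 0.0004  0.001  -0.0069] 0.2715 0.092
17 0.0 [ 0.0002  0.0004 -0.007 ] 0.272 0.085
```

Call:
jog_arm(
  targets=[
    [0, [0.004, 0.012, -0.003], 0],
    [0, [0.004, 0.011, -0.003], 0],
    [0, [0.005, 0.011, -0.003], 0],
    [0, [0.003, 0.006, -0.001], 0],
    [0, [0.003, 0.006, -0.002], 0],
    [0, [0.003, 0.006, -0.002], 0],
    [0, [0.003, 0.006, -0.003], 0],
    [0, [0.002, 0.006, -0.003], 0],
    [0, [0.002, 0.005, -0.004], 0],
  ],
)

```text
clock: 4.97
position: [0.5078, 0.0388, 0.1503]
ee_rot: [-0.387, 0.387, -0.592, 0.592]
contact_force: [0.5, 0.2, -0.2]
width: 0.0001
```

```bash
python3 -c "
from h import *
st(); d=save('side','side3.png')
import cv2
a=cv2.imread('pics/side3.png');cv2.imwrite('pics/m3.png',cv2.resize(a[130:330,220:460],None,fx=3,fy=3))"
```

```text
t 4.97 p [0.5078 0.0388 0.1503] u 0.4498 v 0.2389 z 0.1503 jaw [ 0.916 -0.401  0.001] y [ 0.001  0.    -1.   ] F [ 0.53  0.19 -0.18] w 0.0001
```

View pics/m3.png

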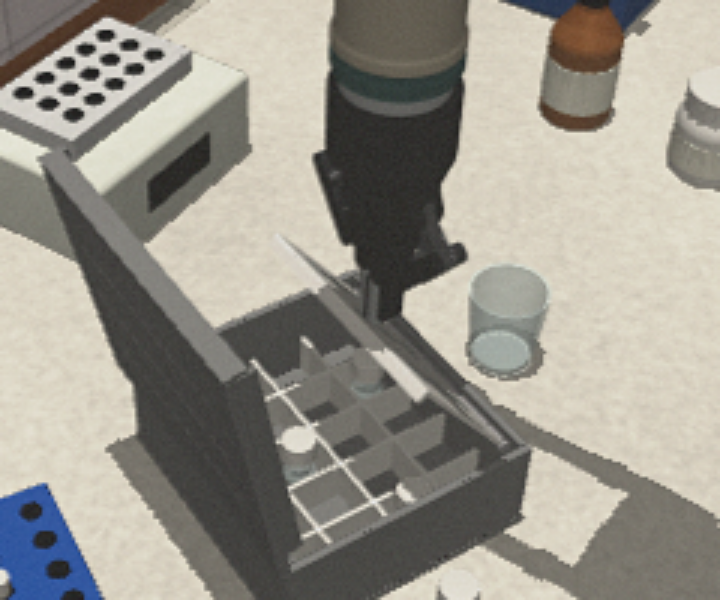

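The flap is tilting over under the fingertips (free edge at about (350,340) in the zoom), the beaker is untouched and the cover is still open. I'll continue.

Call:
jog_arm(
  targets=[
    [0, [0.002, 0.005, -0.005], 0],
    [0, [0.002, 0.005, -0.005], 0],
    [0, [0.002, 0.004, -0.005], 0],
    [0, [0.002, 0.004, -0.006], 0],
    [0, [0.001, 0.003, -0.006], 0],
    [0, [0.001, 0.003, -0.006], 0],
    [0, [0.001, 0.003, -0.006], 0],
    [0, [0.001, 0.002, -0.007], 0],
    [0, [0.001, 0.001, -0.007], 0],
  ],
)

```text
clock: 6.15
position: [0.52, 0.0687, 0.0968]
ee_rot: [0.387, -0.387, 0.592, -0.592]
contact_force: [-0.5, -0.2, 1.2]
width: 0.0002
```

Call:
jog_arm(
  targets=[
    [0, [0, 0.001, -0.005], 0],
    [0, [0, 0, -0.004], 0],
    [0, [0, 0, 0], 0],
  ],
)

```text
clock: 6.52
position: [0.52, 0.0694, 0.088]
ee_rot: [0.387, -0.387, 0.592, -0.592]
contact_force: [-0.5, 1.2, 0.9]
width: 0.0001
```

```bash
python3 -c "
from h import *
st()"
```

```text
t 6.53 p [0.52   0.0694 0.088 ] u 0.4487 v 0.2718 z 0.088 jaw [ 0.916 -0.4   -0.001] y [-0.001 -0.    -1.   ] F [-0.45  1.15  0.85] w 0.0001
```

Expected bottom is z ≈ 0.085. I'll press until the force rises.

Call:
jog_arm(
  targets=[
    [0, [0, 0, -0.002], 0],
    [0, [0, 0, -0.001], 0],
    [0, [0, 0, 0], 0],
  ],
)

```text
clock: 6.9
position: [0.5202, 0.0694, 0.0853]
ee_rot: [-0.387, 0.387, -0.592, 0.592]
contact_force: [0.1, 0.1, -0.0]
width: -0.0
```

Call:
jog_arm(
  targets=[
    [0, [0, 0, -0.001], 0],
    [0, [0, 0, 0], 0],
  ],
)

```text
clock: 7.15
position: [0.5203, 0.0694, 0.085]
ee_rot: [-0.387, 0.387, -0.592, 0.592]
contact_force: [-1.9, 0.0, 4.6]
width: -0.0002
```

Call:
jog_arm(
  targets=[
    [0, [0, 0, -0.001], 0],
    [0, [0, 0, 0], 0],
  ],
)

```text
clock: 7.4
position: [0.5203, 0.0694, 0.0849]
ee_rot: [-0.387, 0.387, -0.591, 0.592]
contact_force: [-2.9, -1.3, 10.8]
width: 0.0002
```

The flap is at its stop: z 0.085 as predicted, 10.8 N. Now lift.

Call:
jog_arm(
  targets=[
    [0, [0, 0, 0.02], 0],
    [0, [0, 0, 0.04], 0],
    [0, [0, 0, 0.05], 0],
    [0, [0, 0, 0.06], 0],
    [0, [0, 0, 0.06], 0],
    [0, [0, 0, 0], 0],
  ],
)

```text
clock: 8.15
position: [0.5228, 0.0695, 0.3188]
ee_rot: [-0.391, 0.384, -0.589, 0.594]
contact_force: [0.2, -0.4, -1.0]
width: -0.0003
```

```bash
python3 -c "
from h import *
st(); im,d=save('side','side4.png')
import cv2
a=cv2.imread('pics/side4.png');cv2.imwrite('pics/m4.png',cv2.resize(a[130:330,220:460],None,fx=3,fy=3))
for t in('flap_edge','cover_edge'):
    r=silhouettes(t,'side')[0];P,_,_=cloud('side',d,cv2.erode(r['mask'].astype(np.uint8),np.ones((3,3)))>0)
    v=P[:,:2]@YC; print(t,r['score'],len(P),'z',np.round(np.percentile(P[:,2],[2,25,50,75,98]),4),'v',np.round(np.percentile(v,[2,98]),4)); s=(P[:,2]>.05)
    print(np.polyfit(v[s],P[s,2],1),np.polyfit(P[s,2],v[s],1))
"
```

```text
t 8.15 p [0.5228 0.0695 0.3188] u 0.4512 v 0.273 z 0.3188 jaw [ 0.916 -0.4    0.011] y [ 0.012 -0.    -1.   ] F [ 0.18 -0.43 -0.99] w -0.0003
flap_edge 0.73 3086 z [0.0652 0.067  0.0678 0.0687 0.0703] v [0.2077 0.3074]
[-0.0023738   0.06842701] [-1.34547693  0.34854028]
cover_edge 0.61 3368 z [0.0948 0.1531 0.2069 0.251  0.2602] v [0.3755 0.4094]
[ 4.9833778  -1.77659588] [0.16219906 0.3641085 ]
```

View pics/m4.png

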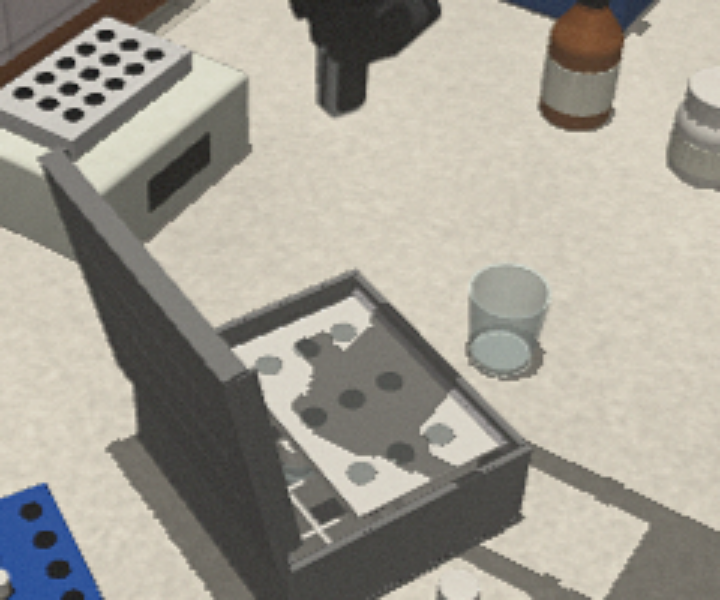

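The flap is flat, with its top at about z 0.068 and slope about 0, and the cover still stands. Next I go over the cover to its outer side.

Call:
jog_arm(
  targets=[
    [0, [0.015, 0.034, 0], 0],
    [0, [0.015, 0.034, 0], 0],
    [0, [0.015, 0.034, 0], 0],
    [0, [0.015, 0.034, 0], 0],
    [0, [0.015, 0.034, 0], 0],
    [0, [0, 0, 0], 0],
    [0, [0, 0, -0.03], 0],
    [0, [0, 0, -0.04], 0],
    [0, [0, 0, 0], 0],
    [0, [0, 0, 0], 0],
  ],
)

```text
clock: 9.55
position: [0.5955, 0.239, 0.2439]
ee_rot: [-0.387, 0.387, -0.592, 0.592]
contact_force: [-0.3, -0.9, 0.8]
width: -0.0003
```

```bash
python3 -c "
from h import *
st(); im,d=save('side','side5.png')
import cv2
a=cv2.imread('pics/side5.png');cv2.imwrite('pics/m5.png',cv2.resize(a[100:340,180:450],None,fx=2.5,fy=2.5))
p=manip.get_state()['position'].copy();u=.45;r=.16
for i,f in enumerate(np.linspace(1.55,0.0,26)):
    v=.3685-r*np.cos(f)+.008*np.sin(f)+.011;z=.0755+r*np.sin(f)+.008*np.cos(f)+.017
    t=np.array([*(u*XC+v*YC),z]);print(i,round(f,2),np.round(t-p,4),round(v,4),round(z,4));p=np.round(p+np.round(t-p,4),4)
"
```

```text
t 9.55 p [0.5955 0.239  0.2439] u 0.45 v 0.4574 z 0.2439 jaw [ 0.916 -0.401  0.001] y [ 0. -0. -1.] F [-0.3  -0.9   0.77] w -0.0003
0 1.55 [-0.0298 -0.0673  0.0078] 0.3842 0.2526
1 1.49 [-0.0039 -0.0091  0.    ] 0.3742 0.2526
2 1.43 [-0.004  -0.0091 -0.0006] 0.3643 0.252
3 1.36 [-0.0039 -0.009  -0.0013] 0.3545 0.2507
4 1.3 [-0.0039 -0.009  -0.0018] 0.3447 0.2489
5 1.24 [-0.0039 -0.0088 -0.0025] 0.3351 0.2464
6 1.18 [-0.0038 -0.0086 -0.003 ] 0.3256 0.2434
7 1.12 [-0.0037 -0.0085 -0.0036] 0.3164 0.2398
8 1.05 [-0.0036 -0.0083 -0.0042] 0.3074 0.2356
9 0.99 [-0.0035 -0.008  -0.0048] 0.2987 0.2308
10 0.93 [-0.0033 -0.0077 -0.0053] 0.2903 0.2255
11 0.87 [-0.0033 -0.0074 -0.0057] 0.2822 0.2198
12 0.81 [-0.003  -0.007  -0.0063] 0.2745 0.2135
13 0.74 [-0.003  -0.0067 -0.0068] 0.2672 0.2067
14 0.68 [-0.0027 -0.0063 -0.0071] 0.2603 0.1996
15 0.62 [-0.0026 -0.0059 -0.0076] 0.2539 0.192
16 0.56 [-0.0023 -0.0054 -0.008 ] 0.248 0.184
17 0.5 [-0.0022 -0.005  -0.0083] 0.2426 0.1757
18 0.43 [-0.002  -0.0044 -0.0087] 0.2377 0.167
19 0.37 [-0.0017 -0.004  -0.0089] 0.2334 0.1581
20 0.31 [-0.0015 -0.0035 -0.0092] 0.2296 0.1489
21 0.25 [-0.0013 -0.0029 -0.0094] 0.2264 0.1395
22 0.19 [-0.0011 -0.0024 -0.0095] 0.2237 0.13
23 0.12 [-0.0008 -0.0019 -0.0098] 0.2217 0.1202
24 0.06 [-0.0005 -0.0013 -0.0098] 0.2203 0.1104
25 0.0 [-0.0004 -0.0007 -0.0099] 0.2195 0.1005
```

View pics/m5.png

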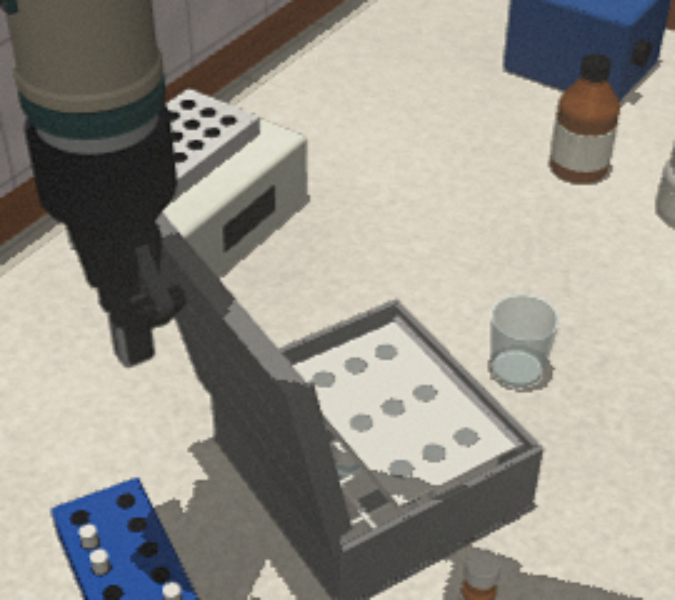

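Fingers are outside the cover at about (130,350) in the zoom, above the rack. Starting the push.

Call:
jog_arm(
  targets=[
    [0, [-0.004, -0.009, 0.008], 0],
    [0, [-0.004, -0.009, 0], 0],
    [0, [-0.004, -0.009, 0], 0],
    [0, [-0.004, -0.009, 0], 0],
    [0, [-0.004, -0.009, 0], 0],
    [0, [-0.004, -0.009, 0], 0],
    [0, [-0.004, -0.009, 0], 0],
    [0, [-0.003, -0.007, 0], 0],
    [0, [-0.004, -0.009, 0], 0],
    [0, [-0.004, -0.009, -0.001], 0],
  ],
)

```text
clock: 10.85
position: [0.556, 0.1508, 0.2503]
ee_rot: [-0.387, 0.387, -0.592, 0.592]
contact_force: [0.1, 1.4, 1.5]
width: 0.0004
```

```bash
python3 -c "
from h import *
st(); im,d=save('side','side6.png')
import cv2
a=cv2.imread('pics/side6.png');cv2.imwrite('pics/m6.png',cv2.resize(a[100:340,180:450],None,fx=2.5,fy=2.5))
"
```

```text
t 10.85 p [0.556  0.1508 0.2503] u 0.4491 v 0.3608 z 0.2503 jaw [ 0.916 -0.4    0.   ] y [ 0. -0. -1.] F [0.13 1.45 1.49] w 0.0004
```

View pics/m6.png

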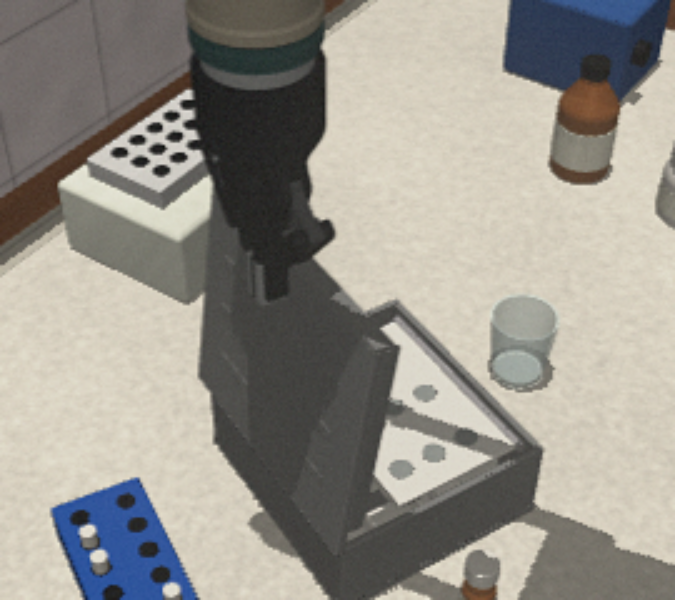

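The cover is swinging over (free edge at about (330,300) to (385,340) in the zoom), the case hasn't shifted and the contact force is small. I'll follow the arc.

Call:
jog_arm(
  targets=[
    [0, [-0.004, -0.009, -0.001], 0],
    [0, [-0.004, -0.009, -0.002], 0],
    [0, [-0.004, -0.009, -0.003], 0],
    [0, [-0.004, -0.009, -0.003], 0],
    [0, [-0.004, -0.0085, -0.0035], 0],
    [0, [-0.0035, -0.008, -0.004], 0],
    [0, [-0.0035, -0.008, -0.005], 0],
    [0, [-0.0035, -0.008, -0.005], 0],
    [0, [-0.003, -0.0075, -0.006], 0],
    [0, [-0.003, -0.007, -0.006], 0],
  ],
)

```text
clock: 12.15
position: [0.5192, 0.068, 0.2113]
ee_rot: [0.387, -0.387, 0.592, -0.592]
contact_force: [0.8, 0.9, -0.7]
width: 0.0002
```

```bash
python3 -c "
from h import *
st(); im,d=save('side','side7.png')
import cv2
a=cv2.imread('pics/side7.png');cv2.imwrite('pics/m7.png',cv2.resize(a[100:340,180:450],None,fx=2.5,fy=2.5))
p=manip.get_state()['position'].copy();u=.45;r=.16
for i,f in enumerate(np.linspace(.74,0.0,13)):
    v=.3685-r*np.cos(f)+.008*np.sin(f)+.011;z=.0755+r*np.sin(f)+.008*np.cos(f)+.017
    t=np.array([*(u*XC+v*YC),z]);print(i,round(f,2),np.round(t-p,4),round(v,4),round(z,4));p=np.round(p+np.round(t-p,4),4)
"
```

```text
t 12.15 p [0.5192 0.068  0.2113] u 0.4485 v 0.2702 z 0.2113 jaw [ 0.916 -0.4   -0.001] y [-0.001 -0.    -1.   ] F [ 0.79  0.92 -0.67] w 0.0002
0 0.74 [ 0.0007 -0.0029 -0.0042] 0.2667 0.2063
1 0.68 [-0.0028 -0.0062 -0.0072] 0.2599 0.1991
2 0.62 [-0.0025 -0.0058 -0.0075] 0.2536 0.1916
3 0.55 [-0.0024 -0.0053 -0.008 ] 0.2477 0.1836
4 0.49 [-0.0021 -0.005  -0.0083] 0.2424 0.1753
5 0.43 [-0.0019 -0.0044 -0.0086] 0.2375 0.1667
6 0.37 [-0.0018 -0.0039 -0.0089] 0.2332 0.1578
7 0.31 [-0.0015 -0.0035 -0.0091] 0.2295 0.1487
8 0.25 [-0.0012 -0.0029 -0.0094] 0.2263 0.1393
9 0.18 [-0.0011 -0.0024 -0.0095] 0.2237 0.1298
10 0.12 [-0.0008 -0.0018 -0.0097] 0.2217 0.1201
11 0.06 [-0.0005 -0.0013 -0.0098] 0.2203 0.1103
12 0.0 [-0.0004 -0.0007 -0.0098] 0.2195 0.1005
```

View pics/m7.png

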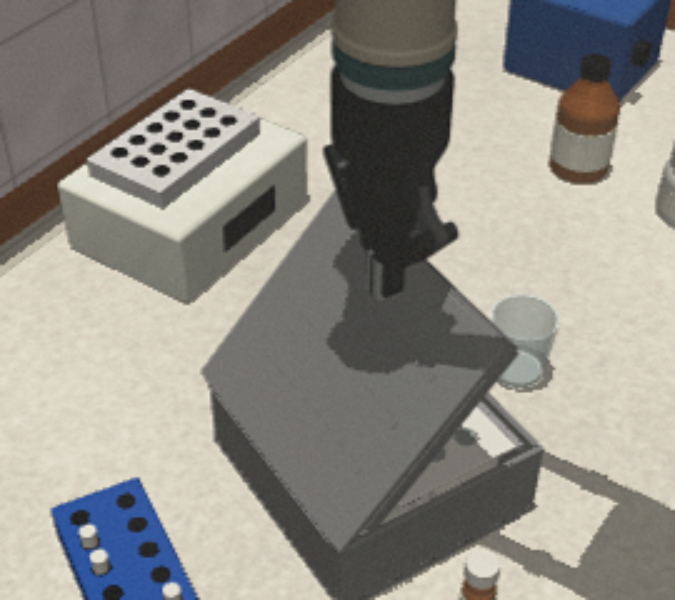

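The cover is more than half over and nothing has been disturbed.

Call:
jog_arm(
  targets=[
    [0, [-0.002, -0.005, -0.006], 0],
    [0, [-0.002, -0.005, -0.007], 0],
    [0, [-0.002, -0.006, -0.0075], 0],
    [0, [-0.002, -0.005, -0.008], 0],
    [0, [-0.002, -0.005, -0.008], 0],
    [0, [-0.002, -0.0045, -0.0085], 0],
    [0, [-0.0018, -0.004, -0.009], 0],
    [0, [-0.0015, -0.0035, -0.009], 0],
    [0, [-0.0012, -0.003, -0.009], 0],
    [0, [-0.001, -0.0025, -0.009], 0],
  ],
)

```text
clock: 13.45
position: [0.5021, 0.0249, 0.1302]
ee_rot: [0.387, -0.387, 0.592, -0.592]
contact_force: [-0.1, -0.1, -1.0]
width: 0.0002
```

Call:
jog_arm(
  targets=[
    [0, [-0.001, -0.002, -0.009], 0],
    [0, [-0.001, -0.001, -0.008], 0],
    [0, [0, -0.001, -0.006], 0],
    [0, [0, 0, -0.003], 0],
    [0, [0, 0, 0], 0],
  ],
)

```text
clock: 14.08
position: [0.5002, 0.021, 0.1046]
ee_rot: [0.387, -0.387, 0.592, -0.592]
contact_force: [1.1, -0.5, 0.5]
width: -0.0004
```

```bash
python3 -c "
from h import *
st()"
```

```text
t 14.07 p [0.5002 0.021  0.1046] u 0.4499 v 0.2195 z 0.1046 jaw [ 0.916 -0.4   -0.   ] y [-0. -0. -1.] F [ 1.12 -0.46  0.46] w -0.0004
```

Call:
jog_arm(
  targets=[
    [0, [0, 0, -0.002], 0],
    [0, [0, 0, -0.002], 0],
    [0, [0, 0, 0], 0],
  ],
)

```text
clock: 14.45
position: [0.5001, 0.021, 0.1008]
ee_rot: [0.387, -0.387, 0.592, -0.592]
contact_force: [0.1, -0.6, 0.5]
width: 0.0
```

Call:
jog_arm(
  targets=[
    [0, [0, 0, -0.001], 0],
    [0, [0, 0, 0], 0],
  ],
)

```text
clock: 14.7
position: [0.5003, 0.021, 0.1005]
ee_rot: [-0.387, 0.387, -0.592, 0.592]
contact_force: [-1.8, -0.5, 4.2]
width: 0.0002
```

Call:
jog_arm(
  targets=[
    [0, [0, 0, -0.001], 0],
    [0, [0, 0, 0], 0],
  ],
)

```text
clock: 14.95
position: [0.5003, 0.021, 0.1004]
ee_rot: [-0.387, 0.387, -0.591, 0.592]
contact_force: [-3.1, 0.2, 11.4]
width: 0.0004
```

The cover is at its stop: z 0.1005 as predicted, 11.4 N. Lift clear and check.

Call:
jog_arm(
  targets=[
    [0, [0, 0, 0.02], 0],
    [0, [0, 0, 0.04], 0],
    [0, [0, 0, 0.05], 0],
    [0, [0, 0, 0.05], 0],
    [0, [-0.02, -0.045, 0.02], 0],
    [0, [-0.02, -0.045, 0], 0],
    [0, [-0.02, -0.045, 0], 0],
    [0, [-0.02, -0.045, 0], 0],
    [0, [-0.02, -0.045, 0], 0],
    [0, [0, 0, 0], 0],
  ],
)

```text
clock: 16.2
position: [0.399, -0.2066, 0.2788]
ee_rot: [-0.385, 0.386, -0.592, 0.593]
contact_force: [1.6, 1.5, -0.4]
width: 0.0001
```

Call:
jog_arm(
  targets=[
    [0, [-0.02, -0.045, 0], 0],
    [0, [-0.02, -0.045, 0], 0],
    [0, [-0.02, -0.045, 0], 0],
    [0, [0, 0, 0], 0],
    [0, [0, 0, 0], 0],
  ],
)

```text
clock: 16.82
position: [0.3407, -0.3379, 0.2786]
ee_rot: [0.388, -0.387, 0.592, -0.591]
contact_force: [-0.3, -0.1, -0.5]
width: 0.0
```

```bash
python3 -c "
from h import *
st(); im,d=save('side','side8.png'); im2,d2=save('top','top8.png')
import cv2
a=cv2.imread('pics/side8.png');b=cv2.imread('pics/top8.png');cv2.imwrite('pics/m8.png',np.hstack([cv2.resize(a[100:370,160:430],(400,400)),cv2.resize(b[130:400,180:450],(400,400))]))
for n,dd in(('side',d),('top',d2)):
    P,_,_=cloud(n,dd);u=P[:,:2]@XC;v=P[:,:2]@YC;z=P[:,2]
    s=(u>.36)&(u<.54)&(v>.195)&(v<.36)&(z<.15);A=np.c_[u[s]-.45,v[s]-.278,np.ones(s.sum())];print(n,s.sum(),'plane',np.linalg.lstsq(A,z[s],rcond=None)[0])
    s=(z>.076)&(z<.1)&(u>.3)&(u<.6)&(v>.15)&(v<.42);print(np.round(np.percentile(u[s],[1,99]),4),np.round(np.percentile(v[s],[1,99]),4))
d0=np.load('top0.npy')
for t in ['beaker','spare_vial','tube_rack','pen','reagent','wash_jar','tip_box']:
    r=spot_point(t,'top'); print(t,[np.round(to_world('top',*q['position'],d2[int(q['position'][1]),int(q['position'][0])]).ravel(),3) for q in r[:1]])
"
```

```text
t 16.82 p [ 0.3407 -0.3379  0.2786] u 0.4475 v -0.1733 z 0.2786 jaw [ 0.916 -0.4   -0.   ] y [ 0.     0.002 -1.   ] F [-0.28 -0.15 -0.5 ] w 0.0
side 5921 plane [ 0.00031226 -0.00021335  0.08340296]
[0.3455 0.5485] [0.1835 0.3722]
top 6104 plane [0.00215745 0.00132265 0.08417838]
[0.3502 0.5527] [0.1845 0.3715]
beaker [array([ 0.484, -0.099,  0.006])]
spare_vial [array([0.395, 0.129, 0.055])]
tube_rack [array([0.609, 0.258, 0.038])]
pen [array([ 0.645, -0.001,  0.01 ])]
reagent [array([ 0.561, -0.38 ,  0.069])]
wash_jar [array([ 0.445, -0.375,  0.084])]
tip_box [array([0.535, 0.432, 0.047])]
```

View pics/m8.png

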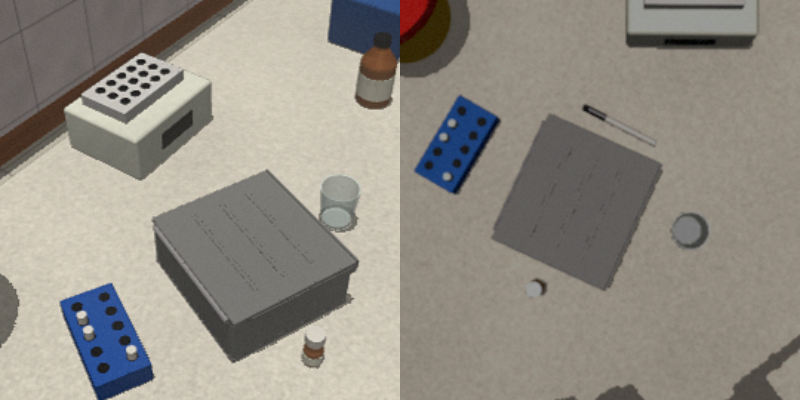

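The pictures show the cover lying flat, with its top at about z 0.0835 and no slope. The case is still in place, the other items haven't moved and the arm is clear.

```bash
python3 -c "
from h import *
print(sign_off())"
```

```text
the job is handed in; nothing more can be done
None
```

The case is closed in the order you asked. I pushed the flap fully down while the cover still stood open, then pushed the cover fully shut. I used only the closed fingertips, and gripped and lifted nothing. The job was handed in at about 17 s.

**Flap:** it stopped at the predicted height, pressed with 10.8 N. The camera measured it flat, with its top at about 68 mm.

**Cover:** it stopped at the predicted height, pressed with 11.4 N. Both cameras then measured it level, with its top at 83.4–84.2 mm against the expected 83.5 mm.

**Case and other items:** the case outline matched its starting pose within the 2 mm calibration. The items on the bench were where they began, within about 5 mm of network noise.

**Arm:** it ended well clear, with no contact force.

I could not see the vials after closing. The flap lay flat over them without resistance before the cover went down. No check failed or disagreed.

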